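# Snap the poster frame shut

## Robot

A 6-joint arm with a two-finger parallel gripper is mounted at the origin on the work surface. World frame = base frame: x ahead of the robot, y to its left, z up, the work surface at z = 0. Lengths are in m, angles in rad, forces in N, time in s.
With the tool pointing down it reaches from about 0.275 to 1 m from the base axis. Payload 8.4 kg.
Tool frame: the origin (TCP) lies midway between the tips of the shut fingers; the grasp point (between the pads) lies 19 mm behind it (robot.grip_depth is the distance from the TCP to the grasp point, in m); z points along the fingers, y is the line along which they close (so a half turn about z gives the same grasp; the last joint's range is limited). The gripper opens to 85 mm and grips with 20 to 120 N. Pads are 22 mm wide; open, the fingers measure 114 mm over their backs; the gripper's body (76 mm by 85 mm) begins 54 mm behind the grasp point. The pads swing forward as they close: fully open they stand 13 mm farther back than shut.
Start: joints at [1.243, 0.353, 1.633, -0, 1.155, -0.002], TCP at [0.2, 0.592, 0.231] pointing down, gripper open.
Joint ranges: [-2.63, 2.63], [-0.92, 2.1], [0.06, 2.66], [-1.3, 4.44], [0, 2.69], [-3.02, 3.02]. Speed limits (rad/s): [2.22, 2.22, 2.79, 3.14, 3.14, 3.14].

## Interface

Orientations are given as a unit quaternion [w, x, y, z].
In Python, from bench import robot, optics, job gives the robot as it stands.
- The arm moves only by the shell command python3 -m handwheel 'ROWS'. ROWS is JSON, a list of rows, each a list of 3 entries, a list of its own where there are three numbers: the finger opening in mm, from 0 to 85.4, then the shift along the tool's x, y, z in units of 25 mm (1.0 is 25 mm), then the turn about the tool's z in degrees. A call has 1 to 20 rows; each row is the pose to reach, as a shift and turn from the pose commanded when the call began, along the tool's axes at that moment; what a row does not reach only later rows make up. A row lasts 1/10 s, in which the tool goes at most 50 mm and 8.59 degrees, less where a joint would pass 70% of its speed; a pose out of reach is approached as far as the arm can. A call with a gripper value outside its range is refused whole. The fingers move at their own pace and stop on an object; the grip force is fixed at half the most. Time passes only in rows, so rows that repeat a pose let the fingers close. It gives the time, the measured TCP pose, the force, the opening and the grip force at its end, in the units of the state.
- robot.get_obs(): the state, without advancing time (a new reading comes with each control period).
- optics.snapshot(name): name is "scene" or "top" or "wrist"; returns the picture (480x640x3 uint8, red, green, blue); there is no depth.
- optics.camera_model(name): a dict with "intrinsics" (3x3 intrinsics, pixels), "distortion" ([k1, k2, p1, p2, k3] as OpenCV has them; the pictures are not rectified), "T" (4x4, takes a point from camera to world coordinates). Camera axes: x right, y down, z forward; pixel columns grow to the right and rows downward; lengths in m; the calibration is good to about 2 mm. A picture is of the moment at which its call begins: read the wrist's pose just before it. camera_model takes no time and is no camera call; for the wrist camera it gives the pose at the moment of the call.
- job.job_done(): hands the job in; it is judged then, once.
Trained networks look in the newest picture that a camera, given by its name, has taken for a name from the list of things; names that differ only in an ending like _2 or _b are one class to them, and where a whole thing is asked for, a point or a joint stands for the part that bears it (a point fixed in the world has none). Each returns a list of dicts, best first, with "confidence" (0 to 1); they miss things now and then, are a little off and sometimes report something else, mostly with a low value. They report only what shows in the picture. A call takes as long as a camera call.
- optics.find_in(camera, thing): "centre" ([row, column] in pixels, amid what is visible of it).
- optics.spot_point(camera, thing): "centre" ([row, column] in pixels: a listed point, or the origin of a listed thing).
The state is a dict: "time": time; "q": joint angles; "dq": joint speeds; "joint_torque": joint torques, N m; "tool_pos": TCP position; "ee_rot": TCP orientation; "wrist_force": force on the tool from outside, world axes, zero at the start; "moment": the same for the moment, N m; "gripper_width": opening from 0.0 (shut) to 1.0 (fully open); "grip_force": force on a finger pad.
Only numpy, scipy, OpenCV 4.12 (cv2) and the standard library are available. Lean on these libraries where they do the work, as an engineer would, in place of code of your own. Each camera call takes 0.05 s, during which the arm holds its last target. There are 200 camera calls.

## Task

The print is in place in the snap frame on the counter: close the frame by pressing down each of its four raised edge rails until it clicks shut and lies flat all round. Leave the frame lying where it is, without picking it up or shoving it along, and do not disturb the other things on the counter.

Things in the scene. Friction and masses are not known exactly. Their poses are not given: they have to be found in the camera images.
- frame: A5 aluminium snap frame lying loose, face up, 0.75 kg, a print lying in it. 184 mm along its x by 246 along its y; base border 11 mm high. Four front rails with mitred ends, one along each side, hinged on the outer edge. Origin: centre of the underside, on the counter; z up, x roughly away from the robot (yaw within 0.5 rad). Slides if pushed sideways.
- rail_near (a joint): Angle (rad) of the rail on the long side that faces the robot (-x side of the frame): 0 shut flat, starts 0.62 to 0.92, stop 1.0. A sprung catch resists below 0.56 rad, most near 0.45 (about 14 N down at the free edge); short of the click the rail springs open again, past about 0.2 rad it snaps shut onto a hard stop and stays. Shut, its top is 15 mm above the counter.
- rail_near_edge (a point): Middle of that rail's free inner edge, on its upper face; moves with the rail. The rail is 30 mm wide, 4 mm thick, hinged on the frame's outer edge 11 mm above the counter; hinge to edge points to the frame's +x when shut and swings up as it opens. Open, the edge is 31 to 38 mm high.
- rail_far (a joint): Angle (rad) of the rail on the long side away from the robot (+x side): 0 shut flat, starts 0.62 to 0.92, stop 1.0. A sprung catch resists below 0.56 rad, most near 0.45 (about 14 N down at the free edge); short of the click the rail springs open again, past about 0.2 rad it snaps shut onto a hard stop and stays. Shut, its top is 15 mm above the counter.
- rail_far_edge (a point): Middle of that rail's free inner edge, on its upper face; moves with the rail. The rail is 30 mm wide, 4 mm thick, hinged on the frame's outer edge 11 mm above the counter; hinge to edge points to the frame's -x when shut and swings up as it opens. Open, the edge is 31 to 38 mm high.
- rail_left (a joint): Angle (rad) of the rail on the short side at the robot's left (+y side): 0 shut flat, starts 0.62 to 0.92, stop 1.0. A sprung catch resists below 0.56 rad, most near 0.45 (about 14 N down at the free edge); short of the click the rail springs open again, past about 0.2 rad it snaps shut onto a hard stop and stays. Shut, its top is 15 mm above the counter.
- rail_left_edge (a point): Middle of that rail's free inner edge, on its upper face; moves with the rail. The rail is 30 mm wide, 4 mm thick, hinged on the frame's outer edge 11 mm above the counter; hinge to edge points to the frame's -y when shut and swings up as it opens. Open, the edge is 31 to 38 mm high.
- rail_right (a joint): Angle (rad) of the rail on the short side at the robot's right (-y side): 0 shut flat, starts 0.62 to 0.92, stop 1.0. A sprung catch resists below 0.56 rad, most near 0.45 (about 14 N down at the free edge); short of the click the rail springs open again, past about 0.2 rad it snaps shut onto a hard stop and stays. Shut, its top is 15 mm above the counter.
- rail_right_edge (a point): Middle of that rail's free inner edge, on its upper face; moves with the rail. The rail is 30 mm wide, 4 mm thick, hinged on the frame's outer edge 11 mm above the counter; hinge to edge points to the frame's +y when shut and swings up as it opens. Open, the edge is 31 to 38 mm high.
- tin_a: Small white tin, 48 x 70 x 18 mm, flat on the counter just beyond the frame's left side; loose bystander. Origin: centre of its underside.
- tin_b: Second small white tin, 48 x 70 x 18 mm, just beyond the frame's right side; loose bystander. Origin: centre of its underside.
- eraser: White eraser in a grey-blue sleeve, 22 x 48 x 13 mm, just beyond the frame's far side; loose bystander. Origin: centre of its underside.
- card_pack: Boxed pack of cards, 62 x 90 x 19 mm, near the frame's near left corner; loose bystander. Origin: centre of its underside.
- notebook: Maroon notebook, 105 x 148 x 18 mm, lying between robot and card terminal at the right; loose bystander. Origin: centre of its underside.
- tube: Upright blue cardboard tube with brass ends, 44 mm across, 150 mm tall, at the right of the counter; loose bystander, easily knocked over. Origin: centre of its underside.
- pen_pot: White ceramic pot with pencils, 76 mm across, 98 mm tall (170 mm with the pencils), at the left of the counter; loose bystander. Origin: centre of its underside.
- stapler: Black stapler, 36 x 135 x 57 mm, at the right of the counter; loose bystander. Origin: centre of its underside.

How it is judged:
At the end, for the whole second after the job is handed in: All four rails are shut (each within 0.06 rad of flat), the frame lies flat and still on the counter within 40 mm of where it was, and every other loose thing stands upright within 25 mm of where it was (value of joint each of rail_near, rail_far, rail_left, rail_right below 0.06 rad and height (world z) of frame below 0.006 m and angle between frame's own z axis and vertical below 0.05 rad and distance of frame from where it was at the start of the episode below 0.04 m and linear speed of frame below 0.02 m/s and distance of each of tin_a, tin_b, eraser, card_pack, notebook, tube, pen_pot, stapler from where it was at the start of the episode below 0.025 m and angle between each of tin_a, tin_b, eraser, card_pack, notebook, tube, pen_pot, stapler's own z axis and vertical below 0.2 rad); the robot touches nothing.
It fails at once if the frame is lifted off the counter (height (world z) of frame above 0.012 m or angle between frame's own z axis and vertical above 0.15 rad).
It fails at once if another thing on the counter is picked up, knocked over or pushed away (distance of any of tin_a, tin_b, eraser, card_pack, notebook, tube, pen_pot, stapler from where it was at the start of the episode above 0.03 m or angle between any of tin_a, tin_b, eraser, card_pack, notebook, tube, pen_pot, stapler's own z axis and vertical above 0.4 rad).
It also fails if it takes over 58 s, if anything falls off the work surface, if the arm or the gripper's body presses on something with over 40 N, if the wrist force passes 120 N, or if a joint passes its speed limit or range.

## Working session

There is one attempt and no reset: what is moved stays moved. The work goes in short steps, Python scripts to look and compute and a shell command to move; the robot and the scene stay as the last step left them, time stands still between calls to the robot, and variables do not carry over. Pictures are saved under pics/ and viewed, at most 10 in all, crops included, and the job is handed in when it is done.

```bash
mkdir -p pics
cat > h.py <<'E'
import numpy as np, cv2
from bench import robot, optics, job
def snap(c,name=None):
    im=optics.snapshot(c)
    if name: cv2.imwrite(f'pics/{name}.png',im[:,:,::-1])
    return im
def ray(c,px,M=None):
    M=M or optics.camera_model(c)
    n=cv2.undistortPoints(np.array([[[px[1],px[0]]]],float),np.array(M['intrinsics']),np.array(M['distortion']))[0,0]
    T=np.array(M['T']); d=T[:3,:3]@[n[0],n[1],1]
    return T[:3,3],d/np.linalg.norm(d)
def atz(c,px,z,M=None):
    o,d=ray(c,px,M); return o+d*(z-o[2])/d[2]
def tri(rs):
    A=0;b=0
    for o,d in rs:
        P=np.eye(3)-np.outer(d,d); A=A+P; b=b+P@o
    return np.linalg.solve(A,b)
E
python3 - <<'E'
from h import *
o=robot.get_obs(); print(o['time'],o['tool_pos'],o['ee_rot'],o['gripper_width'])
for c in('top','scene'): snap(c,c)
R={}
for t in ['frame','rail_near_edge','rail_far_edge','rail_left_edge','rail_right_edge']:
    for c in('top','scene'):
        r=optics.spot_point(c,t)[:1]
        print(t,c,[(np.round(x['centre'],1),round(x['confidence'],2)) for x in r], np.round(atz(c,r[0]['centre'],0.0 if t=='frame' else .034),3) if r else '')
        if r: R.setdefault(t,[]).append(ray(c,r[0]['centre']))
    if len(R.get(t,[]))==2: print('  tri',np.round(tri(R[t]),4))
print(robot.get_obs()['time'])
E
```

```text
0.0 [0.19987883 0.5916496  0.23053416] [-1.33638335e-04  1.62185494e-01  9.86760018e-01 -7.17298174e-04] 0.9988285428198022
frame top [(array([196.5, 317. ]), 0.71)] [ 0.597 -0.023  0.   ]
frame scene [(array([272.4, 296.2]), 0.72)] [ 0.602 -0.023  0.   ]
  tri [ 0.5977 -0.0238 -0.0038]
rail_near_edge top [(array([226.5, 307.2]), 0.77)] [0.521 0.    0.034]
rail_near_edge scene [(array([244.4, 305.7]), 0.61)] [ 0.526 -0.019  0.034]
  tri [ 0.5237 -0.0092  0.0336]
rail_far_edge top [(array([161.5, 325.7]), 0.66)] [ 0.668 -0.044  0.034]
rail_far_edge scene [(array([277.4, 279.7]), 0.56)] [ 0.672 -0.043  0.034]
  tri [ 0.6686 -0.044   0.0313]
rail_left_edge top [(array([186.8, 271.5]), 0.89)] [0.612 0.077 0.034]
rail_left_edge scene [(array([273.9, 336.2]), 0.9)] [0.626 0.084 0.034]
  tri [0.6147 0.0794 0.0244]
rail_right_edge top [(array([202.7, 368.6]), 0.56)] [ 0.571 -0.136  0.034]
rail_right_edge scene [(array([248.3, 262.3]), 0.74)] [ 0.57  -0.121  0.034]
  tri [ 0.5694 -0.129   0.0336]
0.6
```

View pics/top.png

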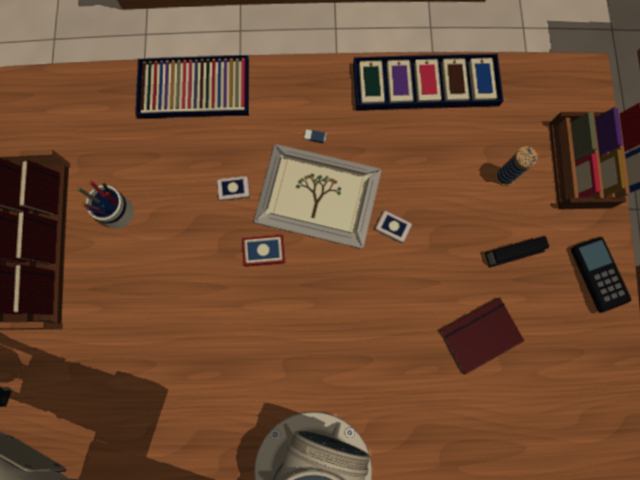

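View pics/scene.png

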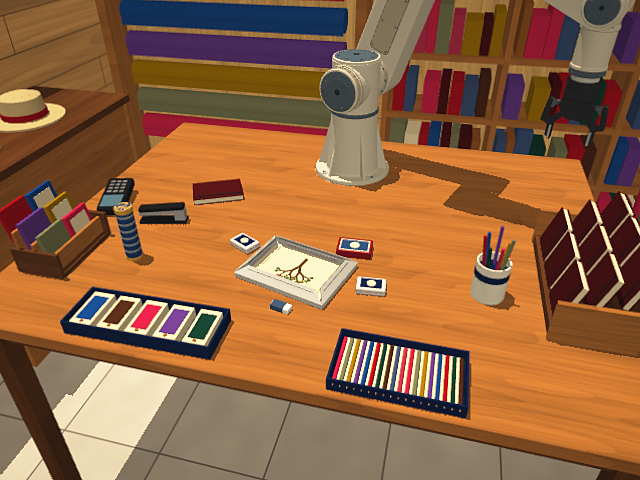

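The frame's outer corners in the top view are at about (row, column) (146,276), (168,381), (247,361) and (222,255), so its yaw is about -0.2. The tins sit near (187,233) and (226,394), the eraser at (136,315) and the card pack at (250,263). I'll shut the fingers and go above the frame for wrist views.

```bash
python3 -m handwheel '[[0,[-6,-4.6,-2.8],-7],[0,[-12,-9,-2.8],-7],[0,[-18,-14,-2.8],-7],[0,[-23,-18.2,-2.8],-7],[0,[-23,-18.2,-2.8],-7],[0,[-23,-18.2,-2.8],-7],[0,[-23,-18.2,-2.8],-7],[0,[-23,-18.2,-2.8],-7],[0,[-23,-18.2,-2.8],-7],[0,[-23,-18.2,-2.8],-7],[0,[-23,-18.2,-2.8],-7],[0,[-23,-18.2,-2.8],-7],[0,[-23,-18.2,-2.8],-7],[0,[-23,-18.2,-2.8],-7],[0,[-23,-18.2,-2.8],-7],[0,[-23,-18.2,-2.8],-7],[0,[-23,-18.2,-2.8],-7],[0,[-23,-18.2,-2.8],-7],[0,[-23,-18.2,-2.8],-7],[0,[-23,-18.2,-2.8],-7]]'
cat > look.py <<'E'
from h import *
import sys,json
n=sys.argv[1]
o=robot.get_obs();M=optics.camera_model('wrist'); print(o['time'],o['tool_pos'],o['ee_rot'],np.round(np.array(M['T'])[:3,3],3))
snap('wrist',n); D={'M':{k:np.array(v).tolist() for k,v in M.items()}}
for t in ['frame','rail_near_edge','rail_far_edge','rail_left_edge','rail_right_edge']:
    r=optics.spot_point('wrist',t)[:1]
    if r: D[t]=list(map(float,r[0]['centre'])); print(t,np.round(D[t],1),round(r[0]['confidence'],2),np.round(atz('wrist',D[t],0. if t=='frame' else .034,M),4))
json.dump(D,open(n+'.json','w'))
E
python3 look.py w1
```

```text
time: 2.6
tool_pos: [0.5988, -0.022, 0.3014]
ee_rot: [0.0, 0.101, 0.995, 0.0]
wrist_force: [0.2, 0.3, 0.0]
gripper_width: -0.001
grip_force: 0.0
2.6 [ 0.59879714 -0.02199089  0.30143778] [4.94971069e-05 1.00950401e-01 9.94891458e-01 3.17970516e-05] [ 0.523 -0.007  0.445]
frame [198.5 312.1] 0.79 [ 0.5929 -0.0265  0.    ]
rail_near_edge [140.  316.7] 0.9 [ 0.5218 -0.0059  0.034 ]
rail_far_edge [258.9 310. ] 0.82 [ 0.6636 -0.0436  0.034 ]
rail_left_edge [211.7 394.1] 0.91 [0.6239 0.0711 0.034 ]
rail_right_edge [197.1 228.4] 0.76 [ 0.5653 -0.1249  0.034 ]
```

View pics/w1.png

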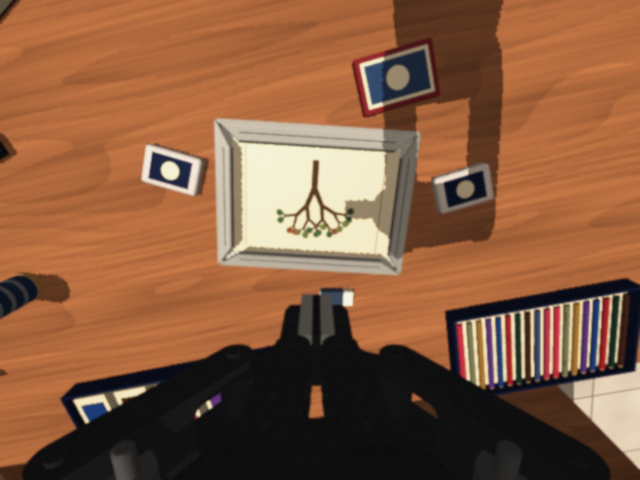

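The wrist view shows the frame with outer corners at about (row, column) (119,216), (131,420), (274,401) and (264,219). All four rails are raised, and the tins and card pack are clear of it. Next I fit the frame pose and triangulate the edges.

Run:
```python
from h import *
import json
D=json.load(open('w1.json'));M=D['M']
C=[atz('wrist',p,.012,M) for p in[(119,216),(131,420),(274,401),(264,219)]]  # near-right, near-left, far-left, far-right
Ct=[atz('top',p,.012) for p in[(247,361),(222,255),(146,276),(168,381)]]
mod=np.array([[-92,-123],[-92,123],[92,123],[92,-123]])/1000
def fit(P,m):
    P=np.array(P)[:,:2];c=P.mean(0);mc=m.mean(0);H=(m-mc).T@(P-c);a=np.arctan2(H[0,1]-H[1,0],H[0,0]+H[1,1])
    R=np.array([[np.cos(a),-np.sin(a)],[np.sin(a),np.cos(a)]]);t=c-R@mc;return a,t,np.round((P-t-(m-mc)@R.T)*1000,1)
for c in(C,Ct):print(np.round(c,4)[:,:2].tolist(),fit(c,mod))
# edges: wrist + top + scene
E={'near':((226.5,307.2),(244.4,305.7)),'far':((161.5,325.7),(277.4,279.7)),'left':((186.8,271.5),(273.9,336.2)),'right':((202.7,368.6),(248.3,262.3))}
for k,(a,b) in E.items():
    w=ray('wrist',D[f'rail_{k}_edge'],M)
    print(k,np.round(tri([w,ray('scene',b)]),4),np.round(tri([w,ray('top',a),ray('scene',b)]),4))
```

```text
[[0.4736, -0.1199], [0.5366, 0.1195], [0.718, 0.073], [0.6534, -0.1691]] (np.float64(-0.25901088411807305), array([ 0.59540259, -0.02412394]), array([[-1.4, -0.4],
       [-1.4,  1.2],
       [ 2.2,  1.8],
       [ 0.6, -2.6]]))
[[0.4768, -0.1172], [0.5386, 0.1161], [0.7142, 0.0673], [0.6567, -0.1694]] (np.float64(-0.2588375091968134), array([ 0.59657889, -0.02580875]), array([[ 0.6,  4. ],
       [-0.5, -0.6],
       [-2.8, -2.3],
       [ 2.7, -1.1]]))
near [ 0.5237 -0.0124  0.0337] [ 0.523  -0.0081  0.0335]
far [ 0.6655 -0.0445  0.0288] [ 0.667  -0.0442  0.03  ]
left [0.6235 0.0773 0.0299] [0.6194 0.0773 0.0267]
right [ 0.5654 -0.1244  0.0311] [ 0.5678 -0.1281  0.0322]
```

The wrist and top fits agree: frame centre (0.596, -0.0245) and yaw -0.259. I'll align the tool to it and go over the near rail.

```bash
python3 -m handwheel '[[0,[1.4,0,2],3.2],[0,[2.85,0.04,4],3.2],[0,[2.85,0.04,6],3.2],[0,[2.85,0.04,8],3.2],[0,[2.85,0.04,9.4],3.2],[0,[2.85,0.04,10.0],3.2],[0,[2.85,0.04,10.0],3.2]]'; python3 -m handwheel '[[0,[0,0,0.3],0],[0,[0,0,0.6],0],[0,[0,0,0.85],0],[0,[0,0,1.1],0],[0,[0,0,1.3],0],[0,[0,0,1.3],0]]'
```

```text
time: 3.6
tool_pos: [0.5272, -0.0075, 0.0484]
ee_rot: [-0.003, 0.129, 0.992, -0.0]
wrist_force: [0.6, 0.5, 0.5]
gripper_width: 0.001
grip_force: 0.0
time: 4.2
tool_pos: [0.53, -0.0076, 0.019]
ee_rot: [0.0, 0.129, 0.992, 0.0]
wrist_force: [0.7, 0.8, 0.7]
gripper_width: 0.003
grip_force: 0.1
```

```bash
python3 -m handwheel '[[0,[0,0,0.1],0],[0,[0,0,0.17],0],[0,[0,0,0.17],0]]'; python3 -m handwheel '[[0,[0,0,-1.0],0],[0,[0,0,-2.2],0],[0,[0,0,-2.2],0]]'; python3 look.py w2; python3 -c "
import cv2;i=cv2.imread('pics/w2.png');cv2.imwrite('pics/w2.png',i)"
```

```text
time: 4.5
tool_pos: [0.5292, -0.0076, 0.0149]
ee_rot: [-0.0, 0.129, 0.992, -0.0]
wrist_force: [-1.9, -0.6, 8.3]
gripper_width: -0.003
grip_force: 4.1
time: 4.8
tool_pos: [0.5316, -0.0076, 0.0725]
ee_rot: [0.002, 0.129, 0.992, 0.0]
wrist_force: [-0.8, 0.5, -0.3]
gripper_width: 0.005
grip_force: 0.0
4.8 [ 0.53162312 -0.00756391  0.07254643] [2.40372358e-03 1.29346999e-01 9.91596438e-01 2.82934184e-04] [0.456 0.012 0.215]
rail_near_edge [272.  316.5] 0.75 [ 0.5271 -0.0066  0.034 ]
rail_left_edge [375.3 474.8] 0.73 [0.6228 0.074  0.034 ]
rail_right_edge [373.2 151.6] 0.69 [ 0.5676 -0.1273  0.034 ]
```

View pics/w2.png

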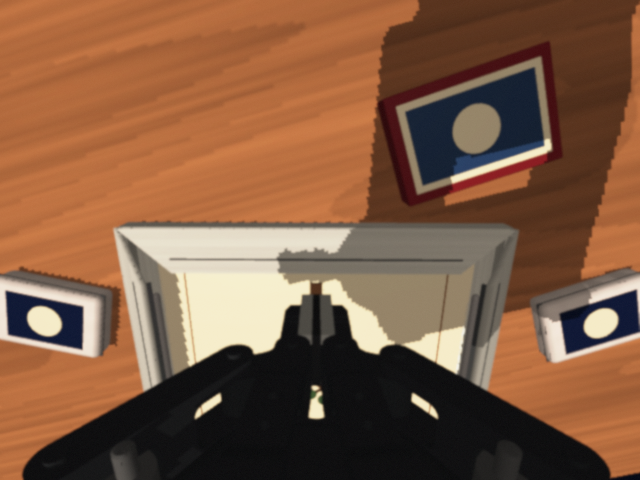

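The near rail is shut: the pads met it at 15 mm with 8 N, and it lies flat in the picture along rows 225-272. The card pack and tins are unmoved. Next is the left rail.

```bash
python3 -m handwheel '[[0,[-1.2,1.6,0],0],[0,[-2.4,3.2,0],0],[0,[-2.76,4.0,0],0],[0,[-2.76,4.0,0.5],0],[0,[-2.76,4.0,1.0],0],[0,[-2.76,4.0,1.3],0],[0,[-2.76,4.0,1.6],0],[0,[-2.76,4.0,1.85],0],[0,[-2.76,4.0,2.05],0],[0,[-2.76,4.0,2.15],0],[0,[-2.76,4.0,2.23],0],[0,[-2.76,4.0,2.23],0]]'
```

```text
time: 6.3
tool_pos: [0.621, 0.0706, 0.0148]
ee_rot: [-0.001, 0.129, 0.992, -0.0]
wrist_force: [-7.0, -4.2, 16.9]
gripper_width: 0.001
grip_force: 8.5
```

Contact is at the shut height. I'll lift, cross to the right rail and press it.

```bash
python3 -m handwheel '[[0,[0,0,-1.2],0],[0,[0,0,-2.2],0],[0,[0,-2,-2.2],0],[0,[0,-4,-2.2],0],[0,[0,-6,-2.2],0],[0,[0,-8,-2.2],0],[0,[0,-8,-2.2],0],[0,[0,-8,-1.7],0],[0,[0,-8,-1.2],0],[0,[0,-8,-0.9],0],[0,[0,-8,-0.6],0],[0,[0,-8,-0.35],0],[0,[0,-8,-0.15],0],[0,[0,-8,-0.05],0],[0,[0,-8,0],0],[0,[0,-8,0],0]]'
```

```text
time: 7.9
tool_pos: [0.5706, -0.1208, 0.0148]
ee_rot: [-0.0, 0.129, 0.992, 0.0]
wrist_force: [-4.9, 6.1, 19.9]
gripper_width: -0.003
grip_force: 9.9
```

Now the far rail.

```bash
python3 -m handwheel '[[0,[0,0,-1.2],0],[0,[0,0,-2.2],0],[0,[-1,1.5,-2.2],0],[0,[-2,3,-2.2],0],[0,[-2.76,4,-2.2],0],[0,[-2.76,4,-2.2],0],[0,[-2.76,4,-1.7],0],[0,[-2.76,4,-1.2],0],[0,[-2.76,4,-0.9],0],[0,[-2.76,4,-0.6],0],[0,[-2.76,4,-0.35],0],[0,[-2.76,4,-0.15],0],[0,[-2.76,4,-0.05],0],[0,[-2.76,4,0],0],[0,[-2.76,4,0],0]]'; python3 -m handwheel '[[0,[0,0,-2],0],[0,[0,0,-4],0],[0,[1,0,-6],0],[0,[2.7,0,-8],0],[0,[2.7,0,-10],0],[0,[2.7,0,-11],0],[0,[2.7,0,-11],0],[0,[2.7,0,-11],0]]'; python3 look.py w3
python3 - <<'E'
from h import *
a=snap('top')[110:290,190:440];s=snap('scene')[210:330,190:400]
cv2.imwrite('pics/c.png',np.vstack([cv2.resize(a,(400,288),interpolation=2),cv2.resize(s,(400,229),interpolation=2)])[:,:,::-1])
E
```

```text
time: 9.4
tool_pos: [0.6624, -0.0435, 0.0149]
ee_rot: [-0.001, 0.13, 0.992, -0.0]
wrist_force: [-6.9, -0.1, 15.1]
gripper_width: 0.001
grip_force: 7.6
time: 10.2
tool_pos: [0.5983, -0.0259, 0.2899]
ee_rot: [0.001, 0.129, 0.992, 0.0]
wrist_force: [0.2, 0.1, -0.6]
gripper_width: -0.0
grip_force: 0.0
10.2 [ 0.59827532 -0.02592469  0.28990614] [1.49840140e-03 1.29476526e-01 9.91581352e-01 7.76295788e-05] [ 0.523 -0.007  0.433]
frame [197.7 311.8] 0.91 [ 0.5901 -0.0297  0.    ]
rail_near_edge [150.5 316.5] 0.74 [ 0.5341 -0.0087  0.034 ]
rail_far_edge [250.3 312.4] 0.84 [ 0.6485 -0.0443  0.034 ]
rail_left_edge [202.7 386.4] 0.96 [0.6134 0.0566 0.034 ]
rail_right_edge [174.4 173.8] 0.73 [ 0.5172 -0.1762  0.034 ]
```

View pics/w3.png

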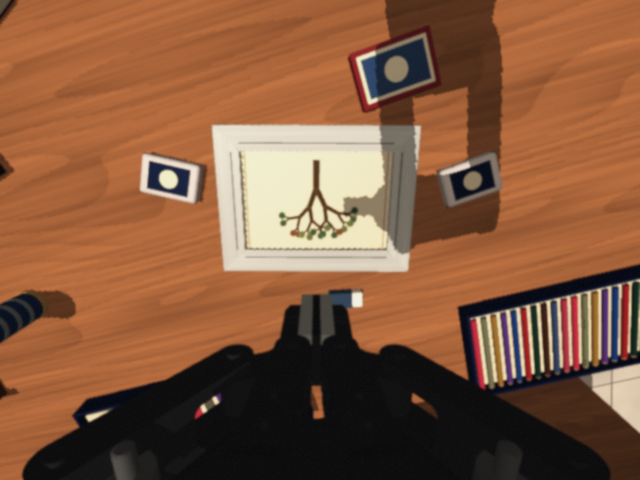

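View pics/c.png

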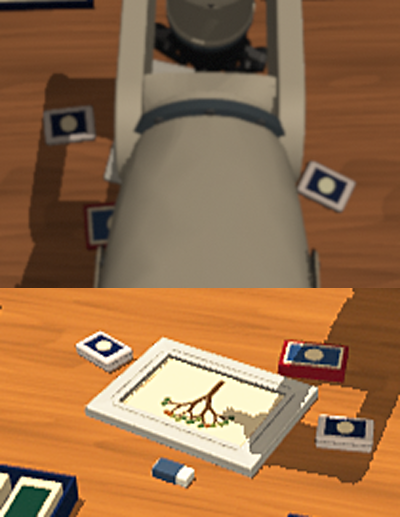

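All four rails look flat with closed mitres: the frame spans rows 125-272 and columns 213-420 in the wrist view. The tins, card pack and eraser are where they were, and the arm is clear.

```bash
python3 -c "from bench import job; print(job.job_done())"
```

```text
the job is handed in; nothing more can be done
None
```

I pressed all four rails shut and handed the job in at about 10 s of robot time; the last pictures show the frame flat in place and the nearby things (tins, eraser, card pack) unmoved, but the hand-in returned no verdict.

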